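# Release and hold the monitor dock

### The job

Release the patient monitor's dock so that a colleague can lift the monitor off: first flip the red safety catch fully over to the right, away from the lever, then pull the green-gripped lever towards the front of the dock until you feel it come up firmly against its stop. Finish while still holding the lever there, pressed against the stop, because it springs back if let go; leave the other things on the trolley where they are.

Things in the scene. Friction and masses are not known exactly. Their poses are not given: they have to be found in the camera images.
- dock: Docking bracket: white plate 340 x 540 x 12 mm fixed on the trolley top, with a grey monitor (240 mm high) on its left part (y 0.16 to 0.41, x 0 to 0.2 in its frame). Origin: on the trolley top (z = 0), straight under the lever's hinge. x points from the dock's front to its back (at yaw 0 away from the robot), y left, z up. Turned by up to 0.25 rad.
- lever (a joint): Release lever, an upright 16 mm steel bar with a green grip across its top. At 0 (start) it leans 0.4 rad from vertical to the dock's back (+x); grows (rad) as the grip is pulled in an arc to the front (-x). A spring drives it back to 0: 1.5 to 5 N at the grip. The shut red catch blocks it below 0.25; freed, it meets its stop between 0.5 and 0.85, elsewhere each time.
- lever_hinge (a point): The lever's hinge, 25 mm above the trolley top; its line runs along the dock's y. The centre of the green grip is 135 mm from this line, the brass pin 60 mm. The point's axes are the dock's.
- lever_grip (a point): Centre of the lever's green grip: a cylinder 26 mm in diameter, 36 mm long, along the dock's y. At the start it is 53 mm behind the hinge and 149 mm above the trolley top. It can be pinched from above by its end faces, 36 mm apart, and turns between the fingers as the lever swings. Its axes are the dock's at lever value 0 and turn with the lever.
- catch (a joint): Red safety catch in front and to the right of the lever. At 0 (shut) its paddle leans 0.4 rad from upright to the left (+y of the dock) and its tongue lies across the lever's path; grows (rad) as the paddle is pushed over to the right (-y). Fully flipped is 1.6: paddle leaning 1.2 rad to the right, tongue upright. Stays where it is left; takes 1 to 2 N. Starts at 0 to 0.15.
- catch_hinge (a point): On the catch's hinge line, in the middle of the paddle's width: (-49, -75, 70) mm in the dock frame. The line runs along the dock's x. The red paddle stands on it: 26 mm wide (along x), 8 mm thick, 80 mm long.
- catch_tip (a point): Centre of the top end of the red paddle, 80 mm from the catch's hinge. At catch value 0 it lies at (-49, -44, 144) mm in the dock frame.
- pin (a point): Centre of the brass pin on the left side of the lever (12 mm in diameter, 60 mm from the lever's hinge), where it meets the yellow pad of the stop.
- stop: The lever's stop: dark post 14 x 20 mm, 90 mm high, with a yellow pad near its top, fixed on the white plate 36 mm to the left of the lever's middle. Its origin is straight below the pad's face, on top of the white plate; the pad faces the dock's +x and the lever's brass pin comes up against it. It stands elsewhere along the dock's x (by up to 19 mm) at each start.
- gel: Bystander, leave alone: white gel bottle with a blue cap, 44 mm across, 110 mm tall, standing on the white plate behind the lever. Origin: centre of its underside.
- tape: Bystander, leave alone: white roll of tape, 68 mm across, 25 mm high, on the white plate in front of the monitor. Origin: centre of its underside.
- mask: Bystander, leave alone: white cone-shaped breathing mask with an orange stub, 96 mm across, 77 mm high, on the blue trolley top. Origin: centre of its underside.
- vial: Bystander, leave alone: amber jar with a white cap, 50 mm across, 75 mm high, on the blue trolley top. Origin: centre of its underside.
- meter: Bystander, leave alone: blue hand-held meter, 100 x 55 x 22 mm, lying on the white plate in front of the monitor. Origin: centre of its underside.

How it is judged:
By the outcome, as a careful person would: the job done as asked, in the order asked, and still so for the second after the job is handed in, while the arm keeps its last pose, push and grip.
It also fails if it takes over 64 s, if anything falls off the work surface, if the arm or the gripper's body presses on something with over 40 N, if the wrist force passes 120 N, or if a joint passes its speed limit or range.

### The arm

A 6-joint arm with a two-finger parallel gripper is mounted at the origin on the work surface. World frame = base frame: x ahead of the robot, y to its left, z up, the work surface at z = 0. Lengths are in mm, angles in degrees, forces in N, time in s.
With the tool pointing down it reaches from about 300 to 850 mm from the base axis. Payload 4.2 kg.
Tool frame: the origin (TCP) lies at the very end of the fingers, on their centre line; the grasp point (between the pads) lies 19 mm behind it (env.grasp_offset is the distance from the TCP to the grasp point, in mm); z points along the fingers, y is the line along which they close (so a half turn about z gives the same grasp; the last joint's range is limited). The gripper opens to 91 mm and grips with 3 to 60 N. Pads are 32 mm wide; open, the fingers measure 118 mm over their backs; the gripper's body (76 mm by 178 mm) begins 60 mm behind the grasp point.
Start: joints at [75.229, 18.312, 89.639, -0, 72.044, -1.146], TCP at [135.452, 558.838, 177.176] pointing down, gripper open.
Joint ranges: [-177.97, 177.97], [-48.28, 115.42], [12.27, 149.76], [-77.06, 257.06], [2.81, 150.46], [-146.56, 146.56]. Speed limits (degrees/s): [147.25, 147.25, 180, 180, 180, 180].

### API

Orientations are given as [roll, pitch, yaw] about the fixed x, y, z axes, in that order (R = Rz(yaw) Ry(pitch) Rx(roll)).
In Python, from workcell import env gives the robot as it stands. The module is installed in compiled form; this text tells all that it offers.
- The arm moves only by the tool send_rows, never from a script. Its argument "motion" is a list of rows, each an object of numbers: "tx", "ty", "tz": the shift along the tool's x, y, z in units of 500 mm (1.0 is 500 mm); "rx", "ry", "rz": the turn, a rotation vector about the tool's x, y, z in units of 30 degrees (1.0 is 30 degrees); "gripper": the closure, from -1 (fully open) to 1 (shut). In form: [{"tx": .., "ty": .., "tz": .., "rx": .., "ry": .., "rz": .., "gripper": ..}, ...]. A call has 1 to 12 rows; each row shifts and turns the commanded pose from where the row before left it, along the tool's axes as they then stand; what a row does not reach is not made up. A row lasts 1/8 s, in which the tool goes at most 62.5 mm and 10.7 degrees, less where a joint would pass 70% of its speed; a pose out of reach is approached as far as the arm can. A call with a number of a shift or a turn outside -1 to 1 is refused whole. A call with a gripper value outside its range is refused whole. The fingers move at their own pace and stop on an object; "grip_force" is the grip in N (left out, the last holds). Time passes only in rows, so rows that do not move let the fingers close. It gives the time, the measured TCP pose, the force, the opening and the grip force at its end, in the units of the state.
- env.state(): the state, without advancing time (a new reading comes with each control period).
- env.grab_frame(name): name is "scene" or "top" or "wrist"; returns a dict with "frame" (420x560x3 uint8, red, green, blue), "vertical_fov" (degrees; the focal length in pixels is half the picture's height over the tangent of half this angle, whatever the lens; pixels are square), "cx", "cy" (the principal point, pixels), "k1" (the pictures are not rectified: a ray, as slopes to the right and down, at radius r is drawn at 1 + k1 r^2 times it, then the intrinsics apply), "rvec" (rotation vector, rad) and "tvec" (3), from world to camera coordinates, as OpenCV has them; the wrist camera has in their place "T_tool_cam" (4x4, takes a point from camera to tool coordinates, whose origin is the TCP and whose axes are the flange's). Camera axes: x right, y down, z forward; pixel columns grow to the right and rows downward; lengths in mm; the calibration is good to about 2 mm. A picture is of the moment at which its call begins: read the wrist's pose just before it. There is no depth.
- env.job_done(): hands the job in; it is judged then, once.
The state is a dict: "time_s": time; "qpos": joint angles; "qvel": joint speeds; "effort": joint torques, N m; "ee_pos": TCP position; "ee_rot": TCP orientation; "force": force on the tool from outside, world axes, zero at the start; "torque": the same for the moment, N m; "gripper_width": finger opening in mm; "gripper_force": force on a finger pad.
Only numpy, scipy, OpenCV 4.12 (cv2) and the standard library are available. Lean on these libraries where they do the work, as an engineer would, in place of code of your own. Each camera call takes 0.05 s, during which the arm holds its last target. There are 200 camera calls.

## Working session

There is one attempt and no reset: what is moved stays moved. The work goes in short steps, Python scripts to look and compute and a tool call to move; the robot and the scene stay as the last step left them, time stands still between calls to the robot, and variables do not carry over. Pictures are saved under pics/ and viewed, at most 10 in all, crops included, and the job is handed in when it is done.

Besides the shell and the picture viewer there is one more tool, called after "Call:" by a JSON object that holds its "name" and its "arguments", one argument or row to a line. send_rows: Moves the arm, as the interface text tells. Shifts and turns lie within -1 to 1; 1 stands for 500 mm of shift or 30 degrees of turn. Its arguments: {"type":"object","properties":{"motion":{"type":"array"},"grip_force":{"type":"number"}},"required":["motion"]}

```bash
mkdir -p pics; cat > h.py <<'E'
import numpy as np, cv2
from scipy.spatial.transform import Rotation as R
from workcell import env
def grab(n):
    s=env.state(); d=env.grab_frame(n)
    d['s']=s
    return d
def cam(d):
    f=210/np.tan(np.radians(d['vertical_fov'])/2)
    if 'rvec' in d:
        Rc=cv2.Rodrigues(np.array(d['rvec'],float))[0]; t=np.array(d['tvec'],float).ravel()
    else:
        s=d['s'];T=np.eye(4);T[:3,:3]=R.from_euler('xyz',s['ee_rot'],degrees=True).as_matrix();T[:3,3]=s['ee_pos']
        W=np.linalg.inv(T@np.array(d['T_tool_cam'])); Rc=W[:3,:3];t=W[:3,3]
    return f,d['cx'],d['cy'],d['k1'],Rc,t
def proj(d,P):
    f,cx,cy,k1,Rc,t=cam(d); p=np.atleast_2d(P)@Rc.T+t; m=p[:,:2]/p[:,2:]
    m=m*(1+k1*(m**2).sum(1,keepdims=True)); return m*f+[cx,cy]
def ray(d,uv):
    f,cx,cy,k1,Rc,t=cam(d); q=(np.array(uv,float)-[cx,cy])/f; m=q.copy()
    for _ in range(30): m=q/(1+k1*(m@m))
    v=Rc.T@np.r_[m,1]; return -Rc.T@t, v/np.linalg.norm(v)
def atz(d,uv,z):
    o,v=ray(d,uv); return o+v*(z-o[2])/v[2]
E
python3 - <<'E'
from h import *
import pickle
D={}
for n in ['scene','top','wrist']:
    d=grab(n);D[n]=d;cv2.imwrite(f'pics/{n}0.png',d['frame'][:,:,::-1]); print(n,cam(d)[:4], -cam(d)[4].T@cam(d)[5])
pickle.dump(D,open('d0.pkl','wb'));print(env.state())
a=np.vstack([D['scene']['frame'],D['top']['frame']])
E
```

```text
scene (np.float64(404.08962412107667), 280.3884144660703, 208.74123404229667, -0.09504498597079826) [1060.44356509  405.64697931  865.22467022]
top (np.float64(467.14229298759955), 285.1728809328464, 206.09271571758217, 0.02158932065482814) [ 362.4872393   -34.76531983 1206.24879829]
wrist (np.float64(292.1263110313133), 272.64648226389835, 207.98453407317842, -0.017451806065789815) [ 63.26653494 574.78757565 385.18934315]
{'time_s': 0.15, 'qpos': array([ 7.52271740e+01,  1.83437216e+01,  8.96873098e+01,  1.23424302e-03,
        7.20415678e+01, -1.14612711e+00]), 'qvel': array([ 0.06314907, -0.0592555 , -0.11665554, -0.04537186,  0.04968767,
        0.04437092]), 'effort': array([-1.28050509e-03, -4.12772548e+01, -2.32152110e+01,  7.26076635e-02,
        4.33995668e-02, -1.17853187e-04]), 'ee_pos': array([135.36238968, 558.44194376, 176.52907141]), 'ee_rot': array([-1.79927439e+02, -2.62554864e-03,  1.66372918e+02]), 'force': array([0.23479625, 0.45766448, 0.63469236]), 'torque': array([-0.02284839,  0.04544829, -0.01987777]), 'gripper_force': 0.0, 'gripper_width': 91.33156532961311}
```

View pics/scene0.png

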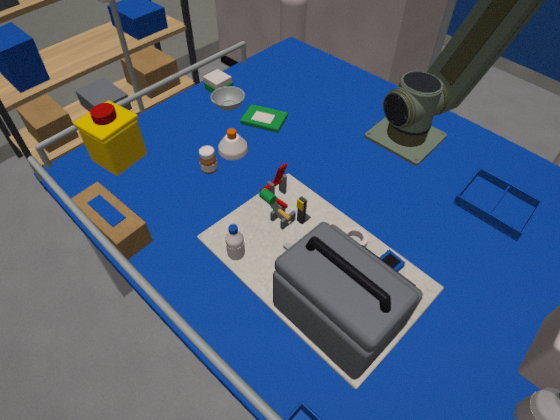

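View pics/top0.png

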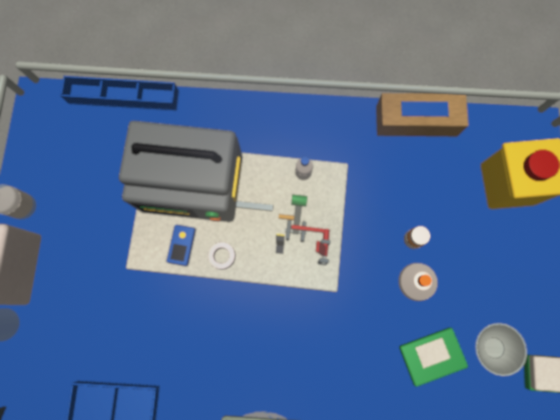

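The scene view shows the dock in the middle, with the lever near (270,197) and the paddle at (280,172). In the top view the green grip is at about (299,200), the red paddle at (323,247), and the plate corners are at (348,162), (337,291) and (128,269).

```bash
python3 - <<'E'
from h import *
import pickle
D=pickle.load(open('d0.pkl','rb'))
a=cv2.resize(D['top']['frame'][150:300,260:360],(400,600),interpolation=cv2.INTER_CUBIC)
b=cv2.resize(D['scene']['frame'][150:250,240:320],(400,500),interpolation=cv2.INTER_CUBIC)
im=np.zeros((600,800,3),np.uint8);im[:,:400]=a;im[:500,400:]=b
cv2.imwrite('pics/c0.png',im[:,:,::-1])
d=D['top']
c=[atz(d,p,12)[:2] for p in [(348,162),(337,291),(128,269)]];print(c)
print([np.degrees(np.arctan2(*(c[0]-c[1])[::-1])),np.linalg.norm(c[0]-c[1]),np.linalg.norm(c[2]-c[1])])
print(atz(d,(299,200),149),atz(D['scene'],(268,196),149))
E
```

```text
[array([ 752.19293944, -178.6156772 ]), array([ 411.59617708, -162.37858665]), array([433.88285794, 368.74919792])]
[np.float64(-2.72936520834878), np.float64(340.9835738552053), np.float64(531.5951652242214)]
[608.27353337 -51.7149567  149.        ] [606.84921972 -49.2335351  149.        ]
```

View pics/c0.png

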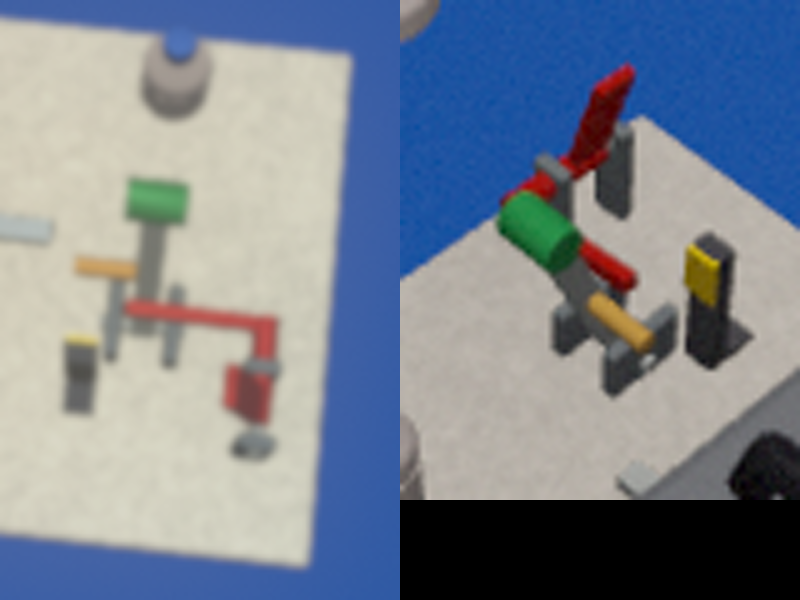

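In the crops I read these positions:
- **Grip centre:** top (299.5,200), scene (268,196.4).
- **Paddle tip:** top about (318,247), scene (284.5,165).
- **Yellow pad:** scene (300.4,205).

The catch is shut and there is free space around the paddle. Next I fit the dock pose.

```bash
python3 - <<'E'
from h import *
import pickle
from scipy.optimize import least_squares
D=pickle.load(open('d0.pkl','rb'));t,s=D['top'],D['scene']
def W(p,P): 
    c,q=np.cos(p[2]),np.sin(p[2]);P=np.atleast_2d(P).astype(float);return np.c_[p[0]+c*P[:,0]-q*P[:,1],p[1]+q*P[:,0]+c*P[:,1],P[:,2]]
def tip(a): return (-49,-75+80*np.sin(.4-a),70+80*np.cos(.4-a))
def res(p):
    A=proj(t,W(p,[(53,0,149),tip(p[3])]))-[(299.5,200),(318,247.5)]
    B=proj(s,W(p,[(53,0,149),tip(p[3])]))-[(268,196.4),(284.5,165)]
    y1=atz(t,(348,162),12)-atz(t,(337,291),12);y2=atz(t,(128,269),12)-atz(t,(337,291),12)
    e=[p[2]-np.arctan2(y1[1],y1[0]),p[2]-np.arctan2(-y2[0],y2[1])]
    return np.r_[A.ravel(),B.ravel(),200*np.array(e)]
r=least_squares(res,[555,-48,-.04,.05]);p=r.x;print(p,np.round(r.fun,1))
np.save('p.npy',p)
print(W(p,[(53,0,149),tip(p[3]),(-49,-75,70)]))
# yellow pad: ray with dock y=36 plane at pad
o,v=ray(s,(300.4,205));c,q=np.cos(p[2]),np.sin(p[2]);n=np.array([-q,c,0]);H=np.array([p[0],p[1],0])
X=o+v*((36-n@(o-H))/(n@v));print('pad dock x,z',(X-H)@[c,q,0],X[2])
E
```

```text
[ 5.53020840e+02 -4.87724262e+01 -4.51144072e-02  1.08402090e-01] [-0.8  1.  -1.1 -0.5 -0.3 -1.  -1.6 -0.3  0.5 -0.6]
[[ 605.96691391  -51.16267876  149.        ]
 [ 501.72548247  -98.51101582  146.62285811]
 [ 500.68826422 -121.48625886   70.        ]]
pad dock x,z -26.90270822989757 79.86494843426624
```

Call:
{"name": "send_rows", "arguments": {
  "motion": [
    {"tz": -0.1,"rz": -0.19,"gripper": 1},
    {"tz": -0.1,"rz": -0.18,"gripper": 1},
    {"tx": -0.0527,"ty": -0.0812,"gripper": 1},
    {"tx": -0.0527,"ty": -0.0812,"gripper": 1},
    {"tx": -0.0527,"ty": -0.0812,"gripper": 1},
    {"tx": -0.0527,"ty": -0.0812,"gripper": 1},
    {"tx": -0.0527,"ty": -0.0812,"gripper": 1},
    {"tx": -0.0527,"ty": -0.0812,"gripper": 1},
    {"tx": -0.0527,"ty": -0.0812,"gripper": 1},
    {"tx": -0.0527,"ty": -0.0812,"gripper": 1},
    {"tx": -0.0527,"ty": -0.0812,"gripper": 1},
    {"tx": -0.0527,"ty": -0.0812,"gripper": 1}
  ],
  "grip_force": 20
}}

```text
invalid input at $.motion[0]: expected keys tx, ty, tz, rx, ry, rz, gripper
```

Call:
{"name": "send_rows", "arguments": {
  "motion": [
    {"tx": -0.0527,"ty": -0.0812,"gripper": 1},
    {"tx": -0.0527,"ty": -0.0812,"gripper": 1},
    {"tx": -0.0527,"ty": -0.0812,"gripper": 1},
    {"tz": 0.0,"gripper": 1},
    {"tz": 0.0,"gripper": 1}
  ]
}}

```text
invalid input at $.motion[0]: expected keys tx, ty, tz, rx, ry, rz, gripper
```

```bash
python3 - <<'E'
from h import *
d=grab('wrist');print(d['s'])
cv2.imwrite('pics/w1.png',d['frame'][:,:,::-1])
import pickle;pickle.dump(d,open('w1.pkl','wb'))
p=np.load('p.npy');c,q=np.cos(p[2]),np.sin(p[2])
for P in [(53,0,149),(-49,-75+80*np.sin(.4-p[3]),146.6),(-49,-75,70)]:
    print(proj(d,[p[0]+c*P[0]-q*P[1],p[1]+q*P[0]+c*P[1],P[2]]))
E
```

```text
{'time_s': 0.15, 'qpos': array([ 7.52271740e+01,  1.83437216e+01,  8.96873098e+01,  1.23424302e-03,
        7.20415678e+01, -1.14612711e+00]), 'qvel': array([ 0.06314907, -0.0592555 , -0.11665554, -0.04537186,  0.04968767,
        0.04437092]), 'effort': array([-1.28050509e-03, -4.12772548e+01, -2.32152110e+01,  7.26076635e-02,
        4.33995668e-02, -1.17853187e-04]), 'ee_pos': array([135.36238968, 558.44194376, 176.52907141]), 'ee_rot': array([-1.79927439e+02, -2.62554864e-03,  1.66372918e+02]), 'force': array([0.23479625, 0.45766448, 0.63469236]), 'torque': array([-0.02284839,  0.04544829, -0.01987777]), 'gripper_force': 0.0, 'gripper_width': 91.33156532961311}
[[-51.7761612  607.76085038]]
[[-118.18988373  565.40192206]]
[[-74.41456903 503.45931625]]
```

View pics/w1.png

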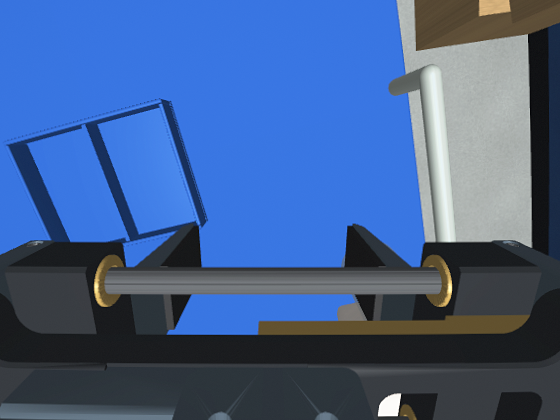

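All keys are required, so the arm has not moved. The wrist view shows only the fingers at the bottom and the tray. I'm resending with every key.

Call:
{"name": "send_rows", "arguments": {
  "motion": [
    {"tx": 0,"ty": 0,"tz": -0.1,"rx": 0,"ry": 0,"rz": -0.19,"gripper": 1},
    {"tx": 0,"ty": 0,"tz": -0.1,"rx": 0,"ry": 0,"rz": -0.18,"gripper": 1},
    {"tx": -0.0527,"ty": -0.0812,"tz": 0,"rx": 0,"ry": 0,"rz": 0,"gripper": 1},
    {"tx": -0.0527,"ty": -0.0812,"tz": 0,"rx": 0,"ry": 0,"rz": 0,"gripper": 1},
    {"tx": -0.0527,"ty": -0.0812,"tz": 0,"rx": 0,"ry": 0,"rz": 0,"gripper": 1},
    {"tx": -0.0527,"ty": -0.0812,"tz": 0,"rx": 0,"ry": 0,"rz": 0,"gripper": 1},
    {"tx": -0.0527,"ty": -0.0812,"tz": 0,"rx": 0,"ry": 0,"rz": 0,"gripper": 1},
    {"tx": -0.0527,"ty": -0.0812,"tz": 0,"rx": 0,"ry": 0,"rz": 0,"gripper": 1},
    {"tx": -0.0527,"ty": -0.0812,"tz": 0,"rx": 0,"ry": 0,"rz": 0,"gripper": 1},
    {"tx": -0.0527,"ty": -0.0812,"tz": 0,"rx": 0,"ry": 0,"rz": 0,"gripper": 1},
    {"tx": -0.0527,"ty": -0.0812,"tz": 0,"rx": 0,"ry": 0,"rz": 0,"gripper": 1},
    {"tx": -0.0527,"ty": -0.0812,"tz": 0,"rx": 0,"ry": 0,"rz": 0,"gripper": 1}
  ],
  "grip_force": 20
}}

```text
time_s: 1.7
ee_pos: [381.3, 140.1, 277.2]
ee_rot: [180.0, 0.0, 177.5]
force: [0.3, -0.5, 0.4]
gripper_width: 0.6
gripper_force: 0.0
```

Call:
{"name": "send_rows", "arguments": {
  "motion": [
    {"tx": -0.0527,"ty": -0.0812,"tz": 0,"rx": 0,"ry": 0,"rz": 0,"gripper": 1},
    {"tx": -0.0527,"ty": -0.0812,"tz": 0,"rx": 0,"ry": 0,"rz": 0,"gripper": 1},
    {"tx": -0.0527,"ty": -0.0812,"tz": 0,"rx": 0,"ry": 0,"rz": 0,"gripper": 1},
    {"tx": 0,"ty": 0,"tz": 0,"rx": 0,"ry": 0,"rz": 0,"gripper": 1},
    {"tx": 0,"ty": 0,"tz": 0,"rx": 0,"ry": 0,"rz": 0,"gripper": 1}
  ]
}}

```text
time_s: 2.33
ee_pos: [454.0, 16.8, 276.9]
ee_rot: [180.0, -0.1, 177.4]
force: [-0.1, 0.6, -0.3]
gripper_width: 0.4
gripper_force: 0.0
```

```bash
python3 - <<'E'
from h import *
d=grab('wrist');print(d['s']['ee_pos'],d['s']['ee_rot'],d['s']['force'],d['s']['gripper_width'])
cv2.imwrite('pics/w2.png',d['frame'][:,:,::-1])
p=np.load('p.npy');c,q=np.cos(p[2]),np.sin(p[2])
for P in [(53,0,149),(-49,-75+80*np.sin(.4-p[3]),146.6),(-49,-75,70)]:
    print(proj(d,[p[0]+c*P[0]-q*P[1],p[1]+q*P[0]+c*P[1],P[2]]))
E
```

```text
[453.95132377  16.76752159 276.89586859] [ 1.79962012e+02 -5.50690320e-02  1.77448188e+02] [-0.05166429  0.59638018 -0.26267844] 0.41138199994155245
[[227.64811663 309.42924541]]
[[182.50467826 236.10266555]]
[[182.44629145 218.0124845 ]]
```

View pics/w2.png

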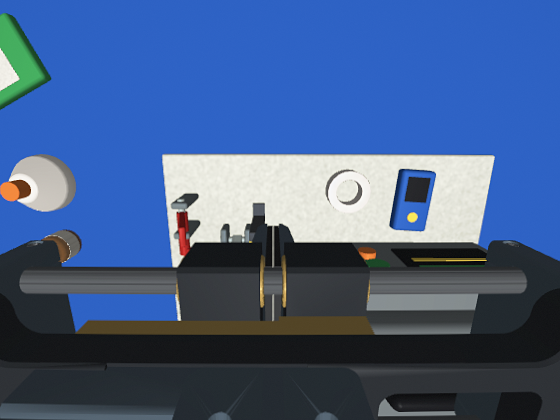

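In the wrist view the paddle is at about (182,232), where the model predicted it, so I'm going beside the paddle.

Call:
{"name": "send_rows", "arguments": {
  "motion": [
    {"tx": -0.026,"ty": -0.0415,"tz": 0,"rx": 0,"ry": 0,"rz": 0,"gripper": 1},
    {"tx": -0.026,"ty": -0.0415,"tz": 0,"rx": 0,"ry": 0,"rz": 0,"gripper": 1},
    {"tx": -0.026,"ty": -0.0415,"tz": 0,"rx": 0,"ry": 0,"rz": 0,"gripper": 1},
    {"tx": -0.026,"ty": -0.0415,"tz": 0,"rx": 0,"ry": 0,"rz": 0,"gripper": 1},
    {"tx": 0,"ty": 0,"tz": 0,"rx": 0,"ry": 0,"rz": 0,"gripper": 1},
    {"tx": 0,"ty": 0,"tz": 0.08,"rx": 0,"ry": 0,"rz": 0,"gripper": 1},
    {"tx": 0,"ty": 0,"tz": 0.08,"rx": 0,"ry": 0,"rz": 0,"gripper": 1},
    {"tx": 0,"ty": 0,"tz": 0,"rx": 0,"ry": 0,"rz": 0,"gripper": 1},
    {"tx": 0,"ty": 0,"tz": 0,"rx": 0,"ry": 0,"rz": 0,"gripper": 1}
  ]
}}

```text
time_s: 3.5
ee_pos: [503.5, -68.0, 198.9]
ee_rot: [180.0, 0.1, 177.5]
force: [0.7, -0.5, 0.7]
gripper_width: 0.4
gripper_force: 0.0
```

Call:
{"name": "send_rows", "arguments": {
  "motion": [
    {"tx": 0.006,"ty": 0,"tz": 0.06,"rx": 0,"ry": 0,"rz": 0,"gripper": 1},
    {"tx": 0,"ty": 0,"tz": 0.06,"rx": 0,"ry": 0,"rz": 0,"gripper": 1},
    {"tx": 0,"ty": 0,"tz": 0.05,"rx": 0,"ry": 0,"rz": 0,"gripper": 1},
    {"tx": 0,"ty": 0,"tz": 0,"rx": 0,"ry": 0,"rz": 0,"gripper": 1},
    {"tx": 0,"ty": 0,"tz": 0,"rx": 0,"ry": 0,"rz": 0,"gripper": 1}
  ]
}}

```text
time_s: 4.12
ee_pos: [501.4, -68.7, 114.2]
ee_rot: [-180.0, 0.2, 177.5]
force: [0.0, 0.6, 0.8]
gripper_width: 0.4
gripper_force: 0.0
```

```bash
python3 - <<'E'
from h import *
s=env.state();print(s['ee_pos'],s['force'])
p=np.load('p.npy');c,q=np.cos(p[2]),np.sin(p[2])
# path: right-bottom edge of fingers touches paddle's upper-left face at s=58 from hinge
prev=s['ee_pos']
for a in [.3,.0,-.3,-.6,-.9,-1.2,-1.3]:  # lean to left
    L=60; y=-75+L*np.sin(a)+4*np.cos(a)+13.5; z=70+L*np.cos(a)-4*np.sin(a)
    if a>0.: z=min(z,115);L=45/np.cos(a);y=-75+L*np.sin(a)+4+13.5
    print(a,p[0]-49*c-q*y,p[1]-49*q+c*y,z)
E
```

```text
[501.37523866 -68.68710427 114.21806899] [0.03603071 0.58583028 0.81977933]
0.3 502.1052840215299 -90.09809705869723 115
0.0 501.47749855916 -104.00406480428742 130.0
-0.3 500.66977960893803 -121.89570827574985 128.50227017418172
-0.6 499.9180975119575 -138.54608905406408 121.77870678816085
-0.9 499.28959779124364 -152.46787821332 110.4299057347498
-1.2 498.84042245501774 -162.4174837905068 95.46962161246933
-1.3 498.7380212534771 -164.6857551843017 89.904162459144
```

Call:
{"name": "send_rows", "arguments": {
  "motion": [
    {"tx": 0,"ty": -0.03,"tz": 0,"rx": 0,"ry": 0,"rz": 0,"gripper": 1},
    {"tx": 0,"ty": -0.03,"tz": 0,"rx": 0,"ry": 0,"rz": 0,"gripper": 1},
    {"tx": 0,"ty": -0.03,"tz": 0,"rx": 0,"ry": 0,"rz": 0,"gripper": 1},
    {"tx": 0,"ty": -0.03,"tz": 0,"rx": 0,"ry": 0,"rz": 0,"gripper": 1}
  ]
}}

```text
time_s: 4.62
ee_pos: [497.0, -130.0, 112.2]
ee_rot: [-180.0, 0.0, 177.4]
force: [0.3, 0.1, 0.7]
gripper_width: 0.2
gripper_force: 0.0
```

Call:
{"name": "send_rows", "arguments": {
  "motion": [
    {"tx": 0,"ty": -0.022,"tz": 0.004,"rx": 0,"ry": 0,"rz": 0,"gripper": 1},
    {"tx": 0,"ty": -0.022,"tz": 0.01,"rx": 0,"ry": 0,"rz": 0,"gripper": 1},
    {"tx": 0,"ty": -0.014,"tz": 0.014,"rx": 0,"ry": 0,"rz": 0,"gripper": 1},
    {"tx": 0,"ty": 0,"tz": 0,"rx": 0,"ry": 0,"rz": 0,"gripper": 1}
  ]
}}

```text
time_s: 5.12
ee_pos: [495.1, -157.6, 97.2]
ee_rot: [180.0, -0.1, 177.4]
force: [-0.5, 0.6, 0.6]
gripper_width: 0.5
gripper_force: 0.0
```

Call:
{"name": "send_rows", "arguments": {
  "motion": [
    {"tx": 0,"ty": -0.006,"tz": 0.012,"rx": 0,"ry": 0,"rz": 0,"gripper": 1},
    {"tx": 0,"ty": -0.004,"tz": 0.008,"rx": 0,"ry": 0,"rz": 0,"gripper": 1},
    {"tx": 0,"ty": 0,"tz": 0,"rx": 0,"ry": 0,"rz": 0,"gripper": 1}
  ]
}}

```text
time_s: 5.5
ee_pos: [495.3, -162.4, 87.7]
ee_rot: [180.0, -0.0, 177.5]
force: [0.2, 0.1, -0.0]
gripper_width: 0.3
gripper_force: 0.0
```

```bash
cat > look.py <<'E'
from h import *
import sys
t=grab('top')['frame'][150:300,260:360];s=grab('scene')['frame'][140:240,240:320]
im=np.zeros((600,800,3),np.uint8);im[:,:400]=cv2.resize(t,(400,600),interpolation=2);im[:500,400:]=cv2.resize(s,(400,500),interpolation=2)
cv2.imwrite(sys.argv[1],im[:,:,::-1])
E
python3 look.py pics/c1.png
```

```text
(no output)
```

View pics/c1.png

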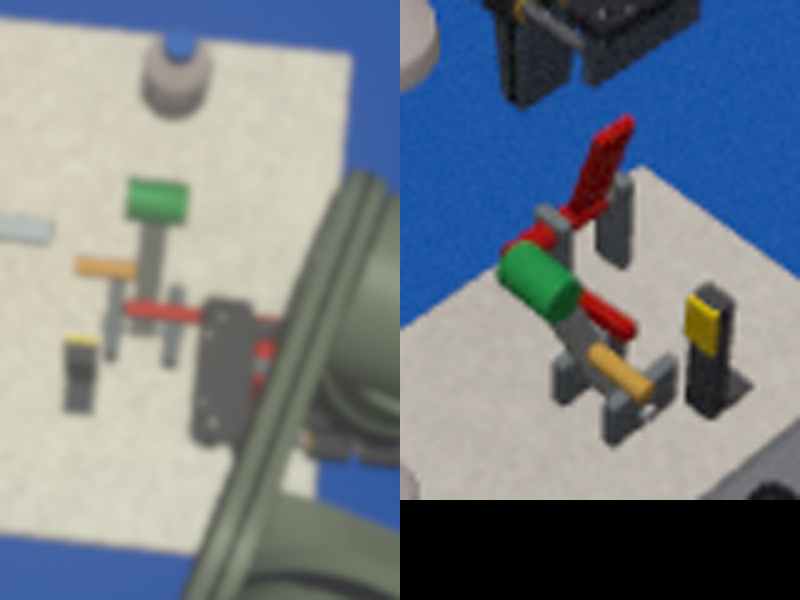

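The paddle has not moved in the scene crop: its tip is still at about (622,125). The fingers seem to have missed it, so I'm checking where the TCP projects.

```bash
python3 - <<'E'
from h import *
t=grab('top');s=grab('scene');st=env.state();T=np.array(st['ee_pos']);print(T,st['ee_rot'])
for z in (0,60,150):
  P=T+[0,0,z]
  a=proj(t,P)[0];b=proj(s,P)[0];print(z,a,((a-[260,150])*4),b,(b-[240,140])*5)
tf=cv2.resize(t['frame'][130:330,240:440],(400,400));sf=cv2.resize(s['frame'][40:240,180:380],(400,400),interpolation=2)
cv2.imwrite('pics/c2.png',np.hstack([tf,sf])[:,:,::-1])
E
```

```text
[ 495.73928662 -162.44421405   88.28977424] [1.79998041e+02 2.15456918e-02 1.77483187e+02]
0 [341.82007021 254.22246181] [327.28028084 416.88984722] [267.05398432 167.79900369] [135.26992161 138.99501845]
60 [344.95508322 251.26747479] [339.82033288 405.06989915] [266.75706838 151.42788791] [133.7853419   57.13943957]
150 [350.3671118  246.16710394] [361.4684472  384.66841577] [266.2716119  124.16778755] [131.3580595  -79.16106224]
```

View pics/c2.png

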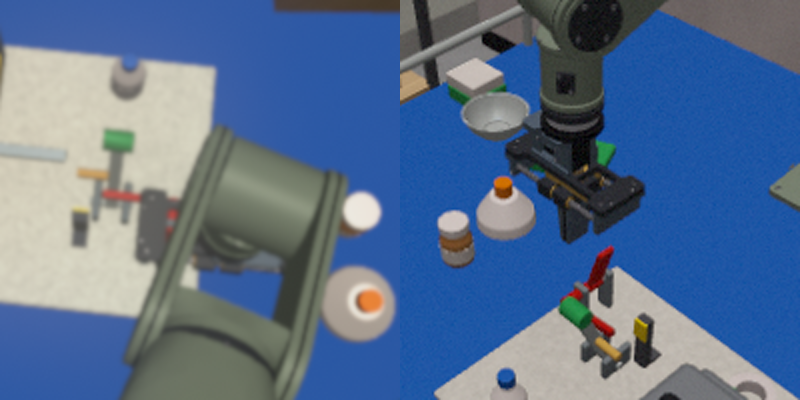

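The finger end in the scene is at about (266,160), while the reported TCP projects to (267,168). I'll take one composite view with overlays to settle this.

```bash
python3 - <<'E'
from h import *
s=grab('scene');w=grab('wrist');t=grab('top');T=np.array(w['s']['ee_pos']);p=np.load('p.npy');c,q=np.cos(p[2]),np.sin(p[2])
Wd=lambda P: np.array([p[0]+c*P[0]-q*P[1],p[1]+q*P[0]+c*P[1],P[2]])
tip=Wd((-49,-75+80*np.sin(.29),146.6));hin=Wd((-49,-75,70))
box=[T+[x,y,0] for x in(-16,16) for y in(-13,13)]
print(proj(w,tip),proj(w,hin),proj(w,T))
def crop(d,x0,y0,w_,h_,k):
    im=cv2.resize(d['frame'][y0:y0+h_,x0:x0+w_],None,fx=k,fy=k,interpolation=2)
    for P,col in [(b,(0,255,255)) for b in box]+[(tip,(255,255,0)),(hin,(255,0,255))]:
        u=(proj(d,P)[0]-[x0,y0]+.5)*k; cv2.circle(im,tuple(int(v) for v in u),2,col,-1)
    return im
im=np.zeros((600,800,3),np.uint8)
im[:300,:400]=crop(w,80,120,400,300,1)
im[:300,400:]=crop(t,280,180,100,75,4)
im[300:,:400]=crop(s,230,125,80,60,5)
cv2.imwrite('pics/c3.png',im[:,:,::-1])
E
```

```text
[[387.77326105 270.53790898]] [[324.6300336  226.99333882]] [[274.54370244 230.90706979]]
```

View pics/c3.png

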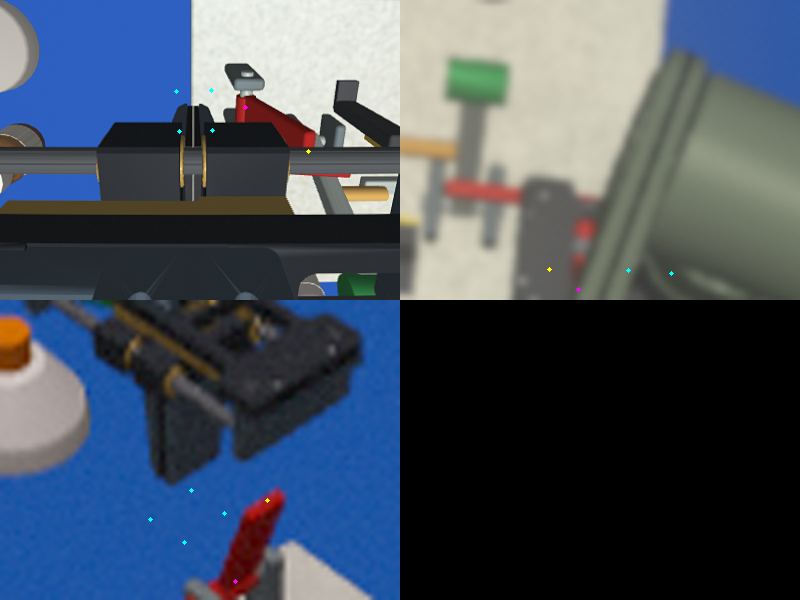

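```bash
python3 - <<'E'
from h import *
s=grab('scene');w=grab('wrist');T=np.array(w['s']['ee_pos']);print(T)
for uv in [(263,161.6),(273.6,156)]:
    o,v=ray(s,uv); X=o+v*((T[1]+13.5-o[1])/v[1]); print('scene corner on y+ face',X-T)
for dz in (0,10,20,30,40): print(dz,[np.round(proj(w,T+[dx,0,dz])[0],1) for dx in (-16,0,16)])
print(np.array(w['T_tool_cam']).round(3))
print(atz(grab('top'),(418,282),40),atz(grab('top'),(418,237),70))
E
```

```text
[ 495.65768372 -162.50729222   88.27251406]
scene corner on y+ face [27.91427183 13.5        50.9683124 ]
scene corner on y+ face [-11.96331168  13.5         44.32562231]
0 [array([273.6, 210.5]), array([274.5, 230.9]), array([275.4, 250.5])]
10 [array([273.6, 214.3]), array([274.6, 235.6]), array([275.6, 255.9])]
20 [array([273.7, 218.5]), array([274.7, 240.6]), array([275.7, 261.9])]
30 [array([273.7, 223.1]), array([274.8, 246.2]), array([275.8, 268.4])]
40 [array([273.7, 228.2]), array([274.9, 252.4]), array([275.9, 275.6])]
[[-1.00000e-03 -9.66000e-01 -2.60000e-01  7.41330e+01]
 [ 1.00000e+00 -1.00000e-03 -2.00000e-03 -1.06500e+00]
 [ 1.00000e-03 -2.60000e-01  9.66000e-01 -2.08786e+02]
 [ 0.00000e+00  0.00000e+00  0.00000e+00  1.00000e+00]]
[ 444.92314476 -357.42192064   40.        ] [ 551.88316254 -349.04792083   70.        ]
```

Both views put the real finger ends about 40 mm above the reported TCP, so the push went over the paddle. I'll check this by touching down gently on a clear bit of the blue top.

Call:
{"name": "send_rows", "arguments": {
  "motion": [
    {"tx": 0.065,"ty": -0.0425,"tz": 0,"rx": 0,"ry": 0,"rz": 0,"gripper": 1},
    {"tx": 0.065,"ty": -0.0425,"tz": 0,"rx": 0,"ry": 0,"rz": 0,"gripper": 1},
    {"tx": 0,"ty": 0,"tz": 0.06,"rx": 0,"ry": 0,"rz": 0,"gripper": 1},
    {"tx": 0,"ty": 0,"tz": 0.06,"rx": 0,"ry": 0,"rz": 0,"gripper": 1},
    {"tx": 0,"ty": 0,"tz": 0.03,"rx": 0,"ry": 0,"rz": 0,"gripper": 1},
    {"tx": 0,"ty": 0,"tz": 0,"rx": 0,"ry": 0,"rz": 0,"gripper": 1},
    {"tx": 0,"ty": 0,"tz": 0,"rx": 0,"ry": 0,"rz": 0,"gripper": 1}
  ]
}}

```text
time_s: 6.92
ee_pos: [429.4, -202.4, 13.7]
ee_rot: [-180.0, 0.1, 177.5]
force: [-0.4, -0.3, 0.7]
gripper_width: 0.3
gripper_force: 0.0
```

Call:
{"name": "send_rows", "arguments": {
  "motion": [
    {"tx": 0,"ty": 0,"tz": 0.01,"rx": 0,"ry": 0,"rz": 0,"gripper": 1},
    {"tx": 0,"ty": 0,"tz": 0.01,"rx": 0,"ry": 0,"rz": 0,"gripper": 1},
    {"tx": 0,"ty": 0,"tz": 0,"rx": 0,"ry": 0,"rz": 0,"gripper": 1}
  ]
}}

```text
time_s: 7.3
ee_pos: [428.5, -201.9, 2.8]
ee_rot: [180.0, -0.0, 177.5]
force: [0.2, -0.5, -0.8]
gripper_width: 0.3
gripper_force: 0.0
```

Call:
{"name": "send_rows", "arguments": {
  "motion": [
    {"tx": 0,"ty": 0,"tz": 0.01,"rx": 0,"ry": 0,"rz": 0,"gripper": 1},
    {"tx": 0,"ty": 0,"tz": 0.01,"rx": 0,"ry": 0,"rz": 0,"gripper": 1},
    {"tx": 0,"ty": 0,"tz": 0,"rx": 0,"ry": 0,"rz": 0,"gripper": 1}
  ]
}}

```text
time_s: 7.68
ee_pos: [428.4, -201.9, -7.4]
ee_rot: [180.0, -0.1, 177.5]
force: [0.6, -0.2, -0.7]
gripper_width: 0.4
gripper_force: 0.0
```

Reported z is already below the surface with no force, so the offset is real. I'll keep going down in small steps.

Call:
{"name": "send_rows", "arguments": {
  "motion": [
    {"tx": 0,"ty": 0,"tz": 0.012,"rx": 0,"ry": 0,"rz": 0,"gripper": 1},
    {"tx": 0,"ty": 0,"tz": 0.012,"rx": 0,"ry": 0,"rz": 0,"gripper": 1},
    {"tx": 0,"ty": 0,"tz": 0,"rx": 0,"ry": 0,"rz": 0,"gripper": 1}
  ]
}}

```text
time_s: 8.05
ee_pos: [428.3, -201.8, -19.5]
ee_rot: [180.0, -0.1, 177.5]
force: [0.0, 0.4, -1.2]
gripper_width: 0.5
gripper_force: 0.0
```

Call:
{"name": "send_rows", "arguments": {
  "motion": [
    {"tx": 0,"ty": 0,"tz": 0.01,"rx": 0,"ry": 0,"rz": 0,"gripper": 1},
    {"tx": 0,"ty": 0,"tz": 0,"rx": 0,"ry": 0,"rz": 0,"gripper": 1}
  ]
}}

```text
time_s: 8.3
ee_pos: [428.5, -202.0, -24.2]
ee_rot: [180.0, -0.0, 177.5]
force: [-0.2, -1.3, 0.6]
gripper_width: 0.0
gripper_force: 0.0
```

Call:
{"name": "send_rows", "arguments": {
  "motion": [
    {"tx": 0,"ty": 0,"tz": 0.01,"rx": 0,"ry": 0,"rz": 0,"gripper": 1},
    {"tx": 0,"ty": 0,"tz": 0,"rx": 0,"ry": 0,"rz": 0,"gripper": 1}
  ]
}}

```text
time_s: 8.55
ee_pos: [428.5, -202.0, -29.2]
ee_rot: [180.0, -0.0, 177.5]
force: [-0.0, -0.4, -0.4]
gripper_width: 0.1
gripper_force: 0.0
```

Call:
{"name": "send_rows", "arguments": {
  "motion": [
    {"tx": 0,"ty": 0,"tz": 0.008,"rx": 0,"ry": 0,"rz": 0,"gripper": 1},
    {"tx": 0,"ty": 0,"tz": 0,"rx": 0,"ry": 0,"rz": 0,"gripper": 1}
  ]
}}

```text
time_s: 8.8
ee_pos: [428.5, -202.0, -33.2]
ee_rot: [180.0, -0.0, 177.5]
force: [0.0, 0.6, -0.4]
gripper_width: 0.3
gripper_force: 0.0
```

Call:
{"name": "send_rows", "arguments": {
  "motion": [
    {"tx": 0,"ty": 0,"tz": 0.008,"rx": 0,"ry": 0,"rz": 0,"gripper": 1},
    {"tx": 0,"ty": 0,"tz": 0,"rx": 0,"ry": 0,"rz": 0,"gripper": 1}
  ]
}}

```text
time_s: 9.05
ee_pos: [429.2, -202.3, -36.5]
ee_rot: [-180.0, 0.0, 177.5]
force: [-1.3, -0.4, 4.5]
gripper_width: 0.6
gripper_force: 2.1
```

Call:
{"name": "send_rows", "arguments": {
  "motion": [
    {"tx": 0,"ty": 0,"tz": 0.008,"rx": 0,"ry": 0,"rz": 0,"gripper": 1},
    {"tx": 0,"ty": 0,"tz": 0,"rx": 0,"ry": 0,"rz": 0,"gripper": 1}
  ]
}}

```text
time_s: 9.3
ee_pos: [429.3, -202.3, -36.6]
ee_rot: [-180.0, 0.1, 177.5]
force: [-8.9, 4.7, 43.4]
gripper_width: 0.3
gripper_force: 21.6
```

Contact comes at reported z of about -36, so the real finger ends are 36 mm above the reported TCP. I'm backing off at once, then checking the gripper body's clearance.

Call:
{"name": "send_rows", "arguments": {
  "motion": [
    {"tx": 0,"ty": 0,"tz": -0.1,"rx": 0,"ry": 0,"rz": 0,"gripper": 1},
    {"tx": 0,"ty": 0,"tz": -0.1,"rx": 0,"ry": 0,"rz": 0,"gripper": 1},
    {"tx": 0,"ty": 0,"tz": -0.1,"rx": 0,"ry": 0,"rz": 0,"gripper": 1},
    {"tx": 0,"ty": 0,"tz": -0.05,"rx": 0,"ry": 0,"rz": 0,"gripper": 1}
  ]
}}

```text
time_s: 9.8
ee_pos: [429.9, -202.7, 136.9]
ee_rot: [-179.9, 0.2, 177.5]
force: [-0.3, 0.3, -0.5]
gripper_width: 0.8
gripper_force: 0.0
```

```bash
python3 - <<'E'
from h import *
s=grab('scene');T=np.array([495.7,-162.5,88.3])
for uv in [(278,157),(300,143)]:
  for dy in (60,89):
    o,v=ray(s,uv); X=o+v*((T[1]+dy-o[1])/v[1]); print(uv,dy,X-T)
print(env.state()['ee_pos'],env.state()['force'])
E
```

```text
(278, 157) 60 [20.57274353 60.         91.96287175]
(278, 157) 89 [ 51.62862789  89.         131.05371154]
(300, 143) 60 [-62.69052095  60.          86.05257241]
(300, 143) 89 [-26.88279359  89.         125.48071358]
[ 431.29945838 -203.40796723  139.048926  ] [ 1.88102905 -1.14108974  2.57550648]
```

Call:
{"name": "send_rows", "arguments": {
  "motion": [
    {"tx": 0,"ty": 0,"tz": -0.08,"rx": 0,"ry": 0,"rz": 0,"gripper": 1},
    {"tx": -0.0325,"ty": 0.069,"tz": 0,"rx": 0,"ry": 0,"rz": 0,"gripper": 1},
    {"tx": -0.0325,"ty": 0.069,"tz": 0,"rx": 0,"ry": 0,"rz": 0,"gripper": 1},
    {"tx": -0.0325,"ty": 0.069,"tz": 0,"rx": 0,"ry": 0,"rz": 0,"gripper": 1},
    {"tx": -0.0325,"ty": 0.069,"tz": 0,"rx": 0,"ry": 0,"rz": 0,"gripper": 1},
    {"tx": 0,"ty": 0,"tz": 0,"rx": 0,"ry": 0,"rz": 0,"gripper": 1},
    {"tx": 0,"ty": 0,"tz": 0,"rx": 0,"ry": 0,"rz": 0,"gripper": 1}
  ]
}}

```text
time_s: 10.72
ee_pos: [499.2, -67.4, 173.3]
ee_rot: [-180.0, -0.1, 177.5]
force: [-0.1, -0.4, 0.4]
gripper_width: 0.7
gripper_force: 0.0
```

Now down to a reported z of 78 (true tip at 114).

Call:
{"name": "send_rows", "arguments": {
  "motion": [
    {"tx": -0.004,"ty": 0,"tz": 0.07,"rx": 0,"ry": 0,"rz": 0,"gripper": 1},
    {"tx": 0,"ty": 0,"tz": 0.06,"rx": 0,"ry": 0,"rz": 0,"gripper": 1},
    {"tx": 0,"ty": 0,"tz": 0.06,"rx": 0,"ry": 0,"rz": 0,"gripper": 1},
    {"tx": 0,"ty": 0,"tz": 0,"rx": 0,"ry": 0,"rz": 0,"gripper": 1},
    {"tx": 0,"ty": 0,"tz": 0,"rx": 0,"ry": 0,"rz": 0,"gripper": 1}
  ]
}}

```text
time_s: 11.35
ee_pos: [502.3, -68.0, 80.1]
ee_rot: [-180.0, 0.1, 177.4]
force: [-0.1, 0.3, -0.2]
gripper_width: 0.4
gripper_force: 0.0
```

Call:
{"name": "send_rows", "arguments": {
  "motion": [
    {"tx": 0,"ty": -0.025,"tz": 0,"rx": 0,"ry": 0,"rz": 0,"gripper": 1},
    {"tx": 0,"ty": -0.025,"tz": 0,"rx": 0,"ry": 0,"rz": 0,"gripper": 1},
    {"tx": 0,"ty": -0.025,"tz": 0,"rx": 0,"ry": 0,"rz": 0,"gripper": 1}
  ]
}}

```text
time_s: 11.72
ee_pos: [500.5, -105.8, 79.8]
ee_rot: [-180.0, 0.1, 177.5]
force: [-0.0, 0.6, 0.9]
gripper_width: 0.9
gripper_force: 0.5
```

Call:
{"name": "send_rows", "arguments": {
  "motion": [
    {"tx": 0,"ty": -0.025,"tz": 0,"rx": 0,"ry": 0,"rz": 0,"gripper": 1},
    {"tx": 0,"ty": -0.025,"tz": 0,"rx": 0,"ry": 0,"rz": 0,"gripper": 1},
    {"tx": 0,"ty": -0.025,"tz": 0.006,"rx": 0,"ry": 0,"rz": 0,"gripper": 1},
    {"tx": 0,"ty": -0.02,"tz": 0.014,"rx": 0,"ry": 0,"rz": 0,"gripper": 1},
    {"tx": 0,"ty": 0,"tz": 0,"rx": 0,"ry": 0,"rz": 0,"gripper": 1}
  ]
}}

```text
time_s: 12.35
ee_pos: [497.6, -152.9, 68.3]
ee_rot: [-180.0, -0.1, 177.4]
force: [-0.3, 0.5, 0.2]
gripper_width: 0.5
gripper_force: 0.0
```

Call:
{"name": "send_rows", "arguments": {
  "motion": [
    {"tx": 0,"ty": -0.008,"tz": 0.014,"rx": 0,"ry": 0,"rz": 0,"gripper": 1},
    {"tx": 0,"ty": -0.008,"tz": 0.012,"rx": 0,"ry": 0,"rz": 0,"gripper": 1},
    {"tx": 0,"ty": 0,"tz": 0,"rx": 0,"ry": 0,"rz": 0,"gripper": 1}
  ]
}}

```text
time_s: 12.72
ee_pos: [497.8, -160.2, 55.9]
ee_rot: [180.0, 0.0, 177.5]
force: [0.2, 0.7, 0.1]
gripper_width: 0.5
gripper_force: 0.0
```

Call:
{"name": "send_rows", "arguments": {
  "motion": [
    {"tx": 0,"ty": -0.006,"tz": 0.008,"rx": 0,"ry": 0,"rz": 0,"gripper": 1},
    {"tx": 0,"ty": 0,"tz": 0,"rx": 0,"ry": 0,"rz": 0,"gripper": 1}
  ]
}}

```text
time_s: 12.98
ee_pos: [498.0, -160.8, 54.5]
ee_rot: [179.8, 0.1, 177.4]
force: [-2.3, 9.2, 17.3]
gripper_width: 0.3
gripper_force: 9.8
```

```bash
python3 - <<'E'
from h import *
s=grab('scene');w=grab('wrist');T=np.array(w['s']['ee_pos'])
p=np.load('p.npy');c,q=np.cos(p[2]),np.sin(p[2]);Wd=lambda P: np.array([p[0]+c*P[0]-q*P[1],p[1]+q*P[0]+c*P[1],P[2]])
def tip(a):return Wd((-49,-75+80*np.sin(.4-a),70+80*np.cos(.4-a)))
print(T,w['s']['force'])
def crop(d,x0,y0,w_,h_,k):
    im=cv2.resize(d['frame'][y0:y0+h_,x0:x0+w_],None,fx=k,fy=k,interpolation=2)
    for P,col in [(tip(1.6),(255,255,0)),(tip(1.4),(0,255,0)),(T+[0,0,36],(0,255,255))]:
        u=(proj(d,P)[0]-[x0,y0]+.5)*k; cv2.circle(im,tuple(int(v) for v in u),2,col,-1)
    return im
cv2.imwrite('pics/c4.png',np.hstack([crop(w,80,100,400,320,1),crop(s,230,130,80,64,5)])[:,:,::-1])
E
```

```text
[ 498.01069783 -160.79998369   54.49614838] [-1.36614774  9.25241327 16.89790631]
```

View pics/c4.png

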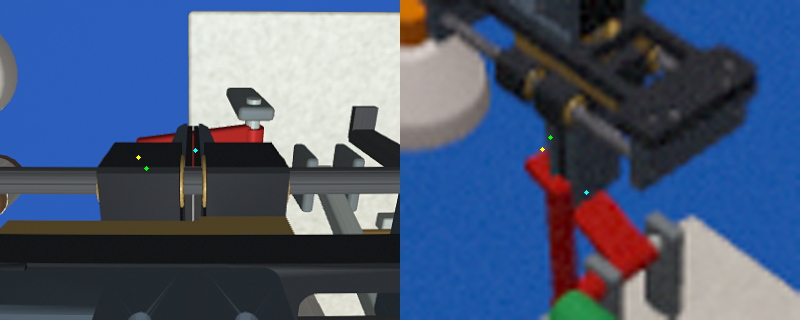

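The paddle now lies over to the right with the tongue upright, and about 19 N pushes back at its end stop, so the catch is fully flipped. Next I lift, open the gripper and go above the grip.

Call:
{"name": "send_rows", "arguments": {
  "motion": [
    {"tx": 0,"ty": 0,"tz": -0.1,"rx": 0,"ry": 0,"rz": 0,"gripper": 1},
    {"tx": 0,"ty": 0,"tz": -0.1,"rx": 0,"ry": 0,"rz": 0,"gripper": 1},
    {"tx": 0,"ty": 0,"tz": -0.07,"rx": 0,"ry": 0,"rz": 0,"gripper": 0},
    {"tx": -0.052,"ty": 0.0575,"tz": 0,"rx": 0,"ry": 0,"rz": 0,"gripper": -1},
    {"tx": -0.052,"ty": 0.0575,"tz": 0,"rx": 0,"ry": 0,"rz": 0,"gripper": -1},
    {"tx": -0.052,"ty": 0.0575,"tz": 0,"rx": 0,"ry": 0,"rz": 0,"gripper": -1},
    {"tx": -0.052,"ty": 0.0575,"tz": 0,"rx": 0,"ry": 0,"rz": 0,"gripper": -1},
    {"tx": 0,"ty": 0,"tz": 0,"rx": 0,"ry": 0,"rz": 0,"gripper": -1},
    {"tx": 0,"ty": 0,"tz": 0,"rx": 0,"ry": 0,"rz": 0,"gripper": -1}
  ]
}}

```text
time_s: 14.2
ee_pos: [605.7, -53.1, 186.6]
ee_rot: [-180.0, -0.1, 177.5]
force: [-0.0, -0.2, 0.0]
gripper_width: 67.7
gripper_force: 0.0
```

```bash
python3 - <<'E'
from h import *
s=grab('scene');w=grab('wrist');t=grab('top');T=np.array(w['s']['ee_pos'])
p=np.load('p.npy');c,q=np.cos(p[2]),np.sin(p[2]);Wd=lambda P: np.array([p[0]+c*P[0]-q*P[1],p[1]+q*P[0]+c*P[1],P[2]])
print(T,w['s']['ee_rot'],w['s']['gripper_width'],Wd((53,0,149)))
# green blob in each view
for n,d in (('w',w),('s',s),('t',t)):
    h=cv2.cvtColor(d['frame'],cv2.COLOR_RGB2HSV);g=cv2.inRange(h,(45,100,40),(80,255,255))
    k,l,st,ce=cv2.connectedComponentsWithStats(g)
    print(n,[(st[i][4],ce[i].round(1)) for i in range(1,k) if st[i][4]>40],proj(d,Wd((53,0,149))))
def crop(d,x0,y0,w_,h_,k):
    im=cv2.resize(d['frame'][y0:y0+h_,x0:x0+w_],None,fx=k,fy=k,interpolation=2)
    for P,col in [(Wd((53,0,149)),(255,255,0)),(T+[0,0,36],(0,255,255))]:
        u=(proj(d,P)[0]-[x0,y0]+.5)*k; cv2.circle(im,tuple(int(v) for v in u),2,col,-1)
    return im
cv2.imwrite('pics/c5.png',np.hstack([crop(w,80,100,400,320,1),crop(s,230,130,80,64,5)])[:,:,::-1])
E
```

```text
[605.611059   -53.45080878 186.87372924] [-1.79974222e+02 -6.87952843e-02  1.77454723e+02] 71.59601890378904 [605.96691391 -51.16267876 149.        ]
w [(np.int32(471), array([494.9, 157.1])), (np.int32(1158), array([277.3, 217.6]))] [[276.96326891 216.81188042]]
s [(np.int32(45), array([208.8,  87.3])), (np.int32(62), array([282.7, 116.6])), (np.int32(165), array([267.3, 195.7]))] [[267.67954651 195.38355038]]
t [(np.int32(66), array([298.9, 201.3])), (np.int32(1653), array([433.3, 358.3])), (np.int32(114), array([527.3, 375. ]))] [[298.70687049 200.95185112]]
```

View pics/c5.png

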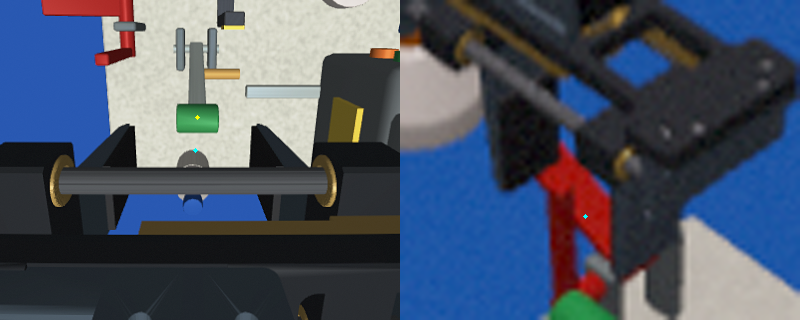

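The grip matches the model in all three views to within 1 px. I'm descending so the pads straddle it, then closing.

Call:
{"name": "send_rows", "arguments": {
  "motion": [
    {"tx": 0,"ty": 0.004,"tz": 0.062,"rx": 0,"ry": 0,"rz": 0,"gripper": -1},
    {"tx": 0,"ty": 0,"tz": 0.062,"rx": 0,"ry": 0,"rz": 0,"gripper": -1},
    {"tx": 0,"ty": 0,"tz": 0.062,"rx": 0,"ry": 0,"rz": 0,"gripper": -1},
    {"tx": 0,"ty": 0,"tz": 0,"rx": 0,"ry": 0,"rz": 0,"gripper": -1},
    {"tx": 0,"ty": 0,"tz": 0,"rx": 0,"ry": 0,"rz": 0,"gripper": -1}
  ]
}}

```text
time_s: 14.98
ee_pos: [607.3, -51.3, 95.6]
ee_rot: [-180.0, 0.1, 177.4]
force: [1.1, 1.0, 0.5]
gripper_width: 91.0
gripper_force: 0.0
```

Call:
{"name": "send_rows", "arguments": {
  "motion": [
    {"tx": 0,"ty": 0,"tz": 0,"rx": 0,"ry": 0,"rz": 0,"gripper": 1},
    {"tx": 0,"ty": 0,"tz": 0,"rx": 0,"ry": 0,"rz": 0,"gripper": 1},
    {"tx": 0,"ty": 0,"tz": 0,"rx": 0,"ry": 0,"rz": 0,"gripper": 1},
    {"tx": 0,"ty": 0,"tz": 0,"rx": 0,"ry": 0,"rz": 0,"gripper": 1},
    {"tx": 0,"ty": 0,"tz": 0,"rx": 0,"ry": 0,"rz": 0,"gripper": 1},
    {"tx": 0,"ty": 0,"tz": 0,"rx": 0,"ry": 0,"rz": 0,"gripper": 1}
  ],
  "grip_force": 35
}}

```text
time_s: 15.72
ee_pos: [606.6, -49.7, 94.1]
ee_rot: [179.9, -0.0, 177.4]
force: [0.4, 0.8, -0.2]
gripper_width: 35.8
gripper_force: 35.0
```

The width of 35.8 mm is the grip's 36 mm, so it is pinched. I pull along the arc to lever 0.45 first.

Call:
{"name": "send_rows", "arguments": {
  "motion": [
    {"tx": 0.0254,"ty": 0,"tz": -0.0094,"rx": 0,"ry": 0,"rz": 0,"gripper": 1},
    {"tx": 0.0262,"ty": 0,"tz": -0.0066,"rx": 0,"ry": 0,"rz": 0,"gripper": 1},
    {"tx": 0.0267,"ty": 0,"tz": -0.004,"rx": 0,"ry": 0,"rz": 0,"gripper": 1},
    {"tx": 0.027,"ty": 0,"tz": -0.0014,"rx": 0,"ry": 0,"rz": 0,"gripper": 1},
    {"tx": 0.0135,"ty": 0,"tz": 0.0003,"rx": 0,"ry": 0,"rz": 0,"gripper": 1},
    {"tx": 0,"ty": 0,"tz": 0,"rx": 0,"ry": 0,"rz": 0,"gripper": 1},
    {"tx": 0,"ty": 0,"tz": 0,"rx": 0,"ry": 0,"rz": 0,"gripper": 1}
  ]
}}

```text
time_s: 16.6
ee_pos: [550.5, -47.1, 105.8]
ee_rot: [179.9, 0.4, 177.4]
force: [4.9, 3.5, 0.2]
gripper_width: 35.7
gripper_force: 35.0
```

Call:
{"name": "send_rows", "arguments": {
  "motion": [
    {"tx": 0.0135,"ty": 0,"tz": 0.001,"rx": 0,"ry": 0,"rz": 0,"gripper": 1},
    {"tx": 0.0134,"ty": 0,"tz": 0.0017,"rx": 0,"ry": 0,"rz": 0,"gripper": 1},
    {"tx": 0,"ty": 0,"tz": 0,"rx": 0,"ry": 0,"rz": 0,"gripper": 1}
  ]
}}

```text
time_s: 16.98
ee_pos: [538.0, -46.6, 105.1]
ee_rot: [179.9, 0.6, 177.4]
force: [6.1, 4.7, 2.9]
gripper_width: 35.8
gripper_force: 35.0
```

Call:
{"name": "send_rows", "arguments": {
  "motion": [
    {"tx": 0.0133,"ty": 0,"tz": 0.0024,"rx": 0,"ry": 0,"rz": 0,"gripper": 1},
    {"tx": 0,"ty": 0,"tz": 0,"rx": 0,"ry": 0,"rz": 0,"gripper": 1}
  ]
}}

```text
time_s: 17.23
ee_pos: [531.8, -46.3, 104.3]
ee_rot: [179.9, 0.6, 177.4]
force: [5.5, 4.9, 3.5]
gripper_width: 35.7
gripper_force: 35.0
```

Call:
{"name": "send_rows", "arguments": {
  "motion": [
    {"tx": 0.0131,"ty": 0,"tz": 0.003,"rx": 0,"ry": 0,"rz": 0,"gripper": 1},
    {"tx": 0,"ty": 0,"tz": 0,"rx": 0,"ry": 0,"rz": 0,"gripper": 1}
  ]
}}

```text
time_s: 17.48
ee_pos: [525.5, -46.0, 103.2]
ee_rot: [179.9, 0.7, 177.4]
force: [5.2, 4.1, 5.3]
gripper_width: 35.5
gripper_force: 35.0
```

Call:
{"name": "send_rows", "arguments": {
  "motion": [
    {"tx": 0.0131,"ty": 0,"tz": 0.003,"rx": 0,"ry": 0,"rz": 0,"gripper": 1},
    {"tx": 0,"ty": 0,"tz": 0,"rx": 0,"ry": 0,"rz": 0,"gripper": 1}
  ]
}}

```text
time_s: 17.73
ee_pos: [518.9, -45.7, 101.8]
ee_rot: [179.9, 0.7, 177.4]
force: [5.2, 5.2, 6.9]
gripper_width: 36.0
gripper_force: 35.0
```

Call:
{"name": "send_rows", "arguments": {
  "motion": [
    {"tx": 0.01,"ty": 0,"tz": 0.003,"rx": 0,"ry": 0,"rz": 0,"gripper": 1},
    {"tx": 0,"ty": 0,"tz": 0,"rx": 0,"ry": 0,"rz": 0,"gripper": 1}
  ]
}}

```text
time_s: 17.98
ee_pos: [514.1, -45.5, 100.5]
ee_rot: [179.9, 0.7, 177.4]
force: [5.8, 4.3, 7.6]
gripper_width: 35.9
gripper_force: 35.0
```

Call:
{"name": "send_rows", "arguments": {
  "motion": [
    {"tx": 0.006,"ty": 0,"tz": 0.002,"rx": 0,"ry": 0,"rz": 0,"gripper": 1},
    {"tx": 0,"ty": 0,"tz": 0,"rx": 0,"ry": 0,"rz": 0,"gripper": 1}
  ]
}}

```text
time_s: 18.23
ee_pos: [511.4, -45.4, 99.6]
ee_rot: [179.9, 0.7, 177.4]
force: [5.1, 4.9, 7.6]
gripper_width: 36.0
gripper_force: 35.0
```

Call:
{"name": "send_rows", "arguments": {
  "motion": [
    {"tx": 0.007,"ty": 0,"tz": 0.002,"rx": 0,"ry": 0,"rz": 0,"gripper": 1},
    {"tx": 0,"ty": 0,"tz": 0,"rx": 0,"ry": 0,"rz": 0,"gripper": 1}
  ]
}}

```text
time_s: 18.48
ee_pos: [508.8, -45.2, 98.8]
ee_rot: [179.9, 0.8, 177.4]
force: [7.1, 4.9, 6.8]
gripper_width: 35.7
gripper_force: 35.0
```

Call:
{"name": "send_rows", "arguments": {
  "motion": [
    {"tx": 0.007,"ty": 0,"tz": 0.002,"rx": 0,"ry": 0,"rz": 0,"gripper": 1},
    {"tx": 0,"ty": 0,"tz": 0,"rx": 0,"ry": 0,"rz": 0,"gripper": 1}
  ]
}}

```text
time_s: 18.73
ee_pos: [508.7, -45.3, 98.6]
ee_rot: [179.9, 1.2, 177.4]
force: [11.5, 5.3, 5.9]
gripper_width: 35.7
gripper_force: 35.0
```

The motion stopped at x = 508.7 while the force rose, and this is near the lever value I expected from the pad (about 0.75). Pressing in further to confirm.

Call:
{"name": "send_rows", "arguments": {
  "motion": [
    {"tx": 0.006,"ty": 0,"tz": 0.001,"rx": 0,"ry": 0,"rz": 0,"gripper": 1},
    {"tx": 0,"ty": 0,"tz": 0,"rx": 0,"ry": 0,"rz": 0,"gripper": 1},
    {"tx": 0,"ty": 0,"tz": 0,"rx": 0,"ry": 0,"rz": 0,"gripper": 1}
  ]
}}

```text
time_s: 19.1
ee_pos: [508.6, -45.3, 98.5]
ee_rot: [179.9, 1.5, 177.4]
force: [17.8, 5.3, 2.8]
gripper_width: 35.5
gripper_force: 35.0
```

Call:
{"name": "send_rows", "arguments": {
  "motion": [
    {"tx": 0.004,"ty": 0,"tz": 0,"rx": 0,"ry": 0,"rz": 0,"gripper": 1},
    {"tx": 0,"ty": 0,"tz": 0,"rx": 0,"ry": 0,"rz": 0,"gripper": 1},
    {"tx": 0,"ty": 0,"tz": 0,"rx": 0,"ry": 0,"rz": 0,"gripper": 1}
  ]
}}

```text
time_s: 19.48
ee_pos: [508.6, -45.2, 98.5]
ee_rot: [179.9, 1.8, 177.4]
force: [22.9, 4.9, -0.3]
gripper_width: 35.9
gripper_force: 35.0
```

```bash
python3 - <<'E'
from h import *
s=grab('scene');w=grab('wrist');st=env.state();T=np.array(st['ee_pos']);print(T,st['force'],st['gripper_width'])
im=np.hstack([w['frame'][100:420,80:480],cv2.resize(s['frame'][130:210,230:330],(400,320),interpolation=2)])
cv2.imwrite('pics/c6.png',im[:,:,::-1])
E
```

```text
[508.55128371 -45.26429137  98.43629085] [23.09516449  4.94985003 -1.81303008] 36.00653419262582
```

The lever is firmly on its stop: 23 N pull against a spring of about 5 N, position steady, and the grip is still 36 mm between the pads. Handing in.

```bash
python3 -c "
from workcell import env
print(env.job_done())"
```

```text
the job is handed in; nothing more can be done
None
```

I flipped the red catch fully to the right, then pulled the lever to its stop (about 0.73 rad) and handed the job in at about 19.5 s, still holding it there with a 23 N pull. My first push at the catch missed because the real finger ends sit about 36 mm above the reported TCP; measuring that took a touch on the bare trolley top that reached about 43 N on the fingers.

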